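# Free a bar from a hold-down clamp of unknown thread hand

### The arm

A 7-joint arm with a two-finger parallel gripper is mounted at the origin on a cart in front of the work surface, level with it; the furniture and walls round the work are solid. World frame = base frame: x ahead of the robot, y to its left, z up, the work surface at z = 0. Lengths are in m, angles in rad, forces in N, time in s.
With the tool pointing down it reaches from about 0.4 to 0.875 m from the base axis. Payload 19.3 kg.
Tool frame: the origin (TCP) lies midway between the tips of the shut fingers; the grasp point (between the pads) lies 19 mm behind it (bot.grip_point_offset is the distance from the TCP to the grasp point, in m); z points along the fingers, y is the direction in which the jaws open and shut (so a half turn about z gives the same grasp; the last joint's range is limited). The gripper opens to 85 mm and grips with 20 to 120 N. Pads are 22 mm wide; open, the fingers measure 114 mm over their backs; the gripper's body (76 mm by 85 mm) begins 54 mm behind the grasp point. The pads swing forward as they close: fully open they stand 13 mm farther back than shut.
Start: joints at [-1.19, 0.521, -0.036, 1.599, 0.021, 1.021, -0.113], TCP at [0.272, 0.563, 0.231] pointing down, gripper open.
Joint ranges: [-2.91, 2.91], [-0.3, 2.13], [-1.5, 1.42], [0.17, 2.43], [-1.26, 4.41], [0.16, 1.93], [-2.52, 2.52]. Speed limits (rad/s): [1.89, 1.89, 2.39, 2.39, 3.01, 3.01, 3.01].

### API

Orientations are given as [roll, pitch, yaw] about the fixed x, y, z axes, in that order (R = Rz(yaw) Ry(pitch) Rx(roll)).
In Python, from workcell import bot, viewer, workorder gives the robot as it stands.
- The arm moves only by the tool move_arm, never from a script. Its argument "plan" is a list of rows, each a list of 6 numbers: the shift along the tool's x, y, z scaled (see below), then the turn, a rotation vector about the tool's x, y, z scaled (see below). A call has 1 to 5 rows; each row shifts and turns the commanded pose from where the row before left it, along the tool's axes as they then stand; what a row does not reach is not made up. The controller multiplies each number of a shift by 0.025 m and each number of a turn by pi rad. A row lasts 1/10 s, in which the tool goes at most 50 mm and 8.59 degrees, less where a joint would pass 70% of its speed; a pose out of reach is approached as far as the arm can. A call with a number of a shift or a turn outside -1 to 1 is refused whole. A call with a gripper value outside its range is refused whole. "claw" is the closure, from -1 (fully open) to 1 (shut), so that 0 is half open, set as the call begins (left out, the last holds). The fingers move at their own pace and stop on an object; "force" is the grip in N (left out, the last holds). Time passes only in rows, so rows that do not move let the fingers close. It gives the time, the measured TCP pose, the force and the opening at its end, in the units of the state.
- bot.observe(): the state, without advancing time (a new reading comes with each control period).
- viewer.grab_frame(name): name is "scene" or "top" or "wrist"; returns the picture (400x640x3 uint8, red, green, blue); there is no depth.
- viewer.camera_info(name): a dict with "K" (3x3 intrinsics, pixels), "D" ([k1, k2, p1, p2, k3] as OpenCV has them; the pictures are not rectified), "R" (3x3) and "t" (3): a world point X has camera coordinates R X + t. Camera axes: x right, y down, z forward; pixel columns grow to the right and rows downward; lengths in m; the calibration is good to about 2 mm. A picture is of the moment at which its call begins: read the wrist's pose just before it. camera_info takes no time and is no camera call; for the wrist camera it gives the pose at the moment of the call.
- workorder.job_done(): hands the job in, once; it reports no verdict.
The state is a dict: "clock": time; "qpos": joint angles; "qd": joint speeds; "joint_efforts": joint torques, N m; "position": TCP position; "tool_rot": TCP orientation; "force": force on the tool from outside, world axes, zero at the start; "moment": the same for the moment, N m; "grip_width": finger opening in m.
Only numpy, scipy, OpenCV 4.12 (cv2) and the standard library are available. Lean on these libraries where they do the work, as an engineer would, in place of code of your own. Each camera call takes 0.05 s, during which the arm holds its last target.

### The job

Of the two hold-down clamps, take the brass bar out of the one further to the right (as seen from the robot) and lay it flat in the grey tray, socket side up. The clamps are a mirrored pair, one with a left-hand thread and one with a right-hand, and nobody marked which: try the knob gently both ways, never force it tighter, and back it off until its nose is clear of the bar before you pull on the bar and slide it out to the front. Do not drop the bar, leave the other clamp and its bar as they are, and do not shift the things lying around.

Things in the scene. Friction and masses are not known exactly. Their poses are not given: they have to be found in the camera images.
- clamp_a: One of two look-alike grey hold-down clamps fixed to the white bench (they swap places between runs; right = smaller y). Plate 135 x 100 x 20 mm, with a tongue 14 mm wide and 20 mm tall that reaches 140 mm to the front of the axis under the bar; origin on the bench, on the axis of the upright spindle; +x to the back. A fixed arm 40 mm wide, 50 to 66 mm above the bench, reaches 24 mm to the front of the axis.
- clamp_a_grip (a point): Grip point of clamp_a's black knob, on the spindle axis, 101 mm above the bench: an upright slab 14 mm thick (this point's x), 54 mm long (its y), 78 to 118 mm above the bench, over a hub of 12 mm and a boss of 14 mm radius. A captive nut: it turns about the vertical, stays at its height and moves the spindle 4 mm per rad. Its thread is hidden: left- or right-hand.
- clamp_a_nose: Steel spindle of clamp_a, nose 9 mm thick; origin at its lower tip under the arm. Fully tight at the start: tip 40 mm above the bench, 4 mm deep in the bar's socket, so the bar is captive. Clear after 1 rad of loosening; 1.25 rad is comfortable. 
- clamp_a_seat: Steel collar of clamp_a under the knob, 24 mm wide, 4 mm tall, origin on the axis 74 mm above the bench, its x along the clamp's x when unloaded. It holds the thread and gives like a spring, about 3 N m per rad. Loosening takes a steady 0.1 N m; turned tighter, the nut does not move and the collar winds up with the knob at once: beyond 0.3 rad it is spoilt.
- bar_a_mid (a point): Centre of the loose brass bar in clamp_a: 150 mm long (its x), 22 wide (y), 24 tall (z), 0.18 kg. It starts along the clamp's x, underside 20 mm above the bench, mid 53 mm in front of the spindle axis, between two rails with 1.5 mm play a side. It slides out to the front (the clamp's -x); lift it only after 50 mm, when it is out from under the arm.
- bar_a_end (a point): Where to grip bar_a, across its 22 mm width: half-way up, 53 mm in front of its mid, 22 mm from its front end, where only a tongue 14 mm wide lies under it; 106 mm in front of the spindle axis.
- bar_a: bar_a as a whole; origin at the centre of its underside, x along its length with the rear end at +x, z up. In its top, 53 mm to the rear of its mid, is a round socket 12 mm wide and 6 mm deep for the nose.
- clamp_b: One of two look-alike grey hold-down clamps fixed to the white bench (they swap places between runs; right = smaller y). Plate 135 x 100 x 20 mm, with a tongue 14 mm wide and 20 mm tall that reaches 140 mm to the front of the axis under the bar; origin on the bench, on the axis of the upright spindle; +x to the back. A fixed arm 40 mm wide, 50 to 66 mm above the bench, reaches 24 mm to the front of the axis.
- clamp_b_grip (a point): Grip point of clamp_b's black knob, on the spindle axis, 101 mm above the bench: an upright slab 14 mm thick (this point's x), 54 mm long (its y), 78 to 118 mm above the bench, over a hub of 12 mm and a boss of 14 mm radius. A captive nut: it turns about the vertical, stays at its height and moves the spindle 4 mm per rad. Its thread is hidden: left- or right-hand.
- clamp_b_nose: Steel spindle of clamp_b, nose 9 mm thick; origin at its lower tip under the arm. Fully tight at the start: tip 40 mm above the bench, 4 mm deep in the bar's socket, so the bar is captive. Clear after 1 rad of loosening; 1.25 rad is comfortable. 
- clamp_b_seat: Steel collar of clamp_b under the knob, 24 mm wide, 4 mm tall, origin on the axis 74 mm above the bench, its x along the clamp's x when unloaded. It holds the thread and gives like a spring, about 3 N m per rad. Loosening takes a steady 0.1 N m; turned tighter, the nut does not move and the collar winds up with the knob at once: beyond 0.3 rad it is spoilt.
- bar_b_mid (a point): Centre of the loose brass bar in clamp_b: 150 mm long (its x), 22 wide (y), 24 tall (z), 0.18 kg. It starts along the clamp's x, underside 20 mm above the bench, mid 53 mm in front of the spindle axis, between two rails with 1.5 mm play a side. It slides out to the front (the clamp's -x); lift it only after 50 mm, when it is out from under the arm.
- bar_b_end (a point): Where to grip bar_b, across its 22 mm width: half-way up, 53 mm in front of its mid, 22 mm from its front end, where only a tongue 14 mm wide lies under it; 106 mm in front of the spindle axis.
- bar_b: bar_b as a whole; origin at the centre of its underside, x along its length with the rear end at +x, z up. In its top, 53 mm to the rear of its mid, is a round socket 12 mm wide and 6 mm deep for the nose.
- tray: Grey open tray, fixed on the green mat to the left: 190 mm (its x) x 112 mm (its y), walls 5 mm thick and 26 mm high, floor 5 mm thick; origin at the centre of its underside on the bench. The bar fits lengthwise along its x.
- polyimide_tape: Bystander: roll of amber tape lying flat between the clamps near the bench's front, 60 mm wide, 12 mm tall; origin at its underside.
- flux_jar: Bystander: small brown jar with white lid, 44 x 44 x 47 mm, behind and between the clamps; origin at its underside.
- small_carton: Bystander: small brown carton, 50 x 50 x 42 mm, on the mat behind the tray; origin at its underside.
- screwdriver: Bystander: red-handled screwdriver lying right of the clamps, 150 mm long, 18 mm tall; origin at its underside.

How it is judged:
By the outcome, as a careful person would: the job done as asked, in the order asked, and still so for the second after the job is handed in, with the robot touching nothing.
It also fails if it takes over 67 s, if anything falls off the work surface, if the arm or the gripper's body presses on something with over 40 N, if the wrist force passes 120 N, or if a joint passes its speed limit or range.

## Working session

There is one attempt and no reset: what is moved stays moved. The work goes in short steps, Python scripts to look and compute and a tool call to move; the robot and the scene stay as the last step left them, time stands still between calls to the robot, and variables do not carry over. Pictures are saved under pics/ and viewed, and the job is handed in when it is done.

Besides the shell and the picture viewer there is one more tool, called as name(argument=value, ...) on one line, values as JSON. move_arm: Moves the arm, as the interface text tells. Shifts and turns lie within -1 to 1; 1 stands for 0.025 m of shift or pi rad of turn. Its arguments: {"type":"object","properties":{"plan":{"type":"array","items":{"type":"array","items":{"type":"number"}}},"claw":{"type":"number"},"force":{"type":"number"}},"required":["plan"]}

```bash
ls; mkdir -p pics; python3 - <<'E'
from workcell import bot, viewer, workorder
import cv2
print(bot.observe(), bot.grip_point_offset)
for n in ["scene","top","wrist"]:
    i=viewer.camera_info(n); print(n,i)
    cv2.imwrite(f"pics/{n}0.png",viewer.grab_frame(n)[:,:,::-1])
E
```

```text
pics
{'clock': 0.0, 'qpos': array([-1.1901953 ,  0.52200885, -0.03633954,  1.60002083,  0.02121395,
        1.02109223, -0.11277818]), 'qd': array([-0.00077073,  0.0017091 , -0.00048662, -0.00157376, -0.00016403,
       -0.00209301, -0.00103701]), 'joint_efforts': array([-5.88770363e-04, -9.27122068e+01,  1.98020540e+00, -3.69928980e+01,
        1.79932552e-02,  8.41161353e-03,  5.10856125e-05]), 'position': array([0.27218504, 0.5622363 , 0.23072422]), 'tool_rot': array([-3.14045226e+00,  8.78206268e-05,  2.69082158e+00]), 'force': array([ 1.119412  , -0.37934204, -0.23653924]), 'moment': array([-0.01041691, -0.02909266,  0.0238104 ]), 'grip_width': 0.08571241246127025} 0.0187
scene {'K': array([[441.50933122,   0.        , 318.15598907],
       [  0.        , 441.50933122, 199.51584955],
       [  0.        ,   0.        ,   1.        ]]), 'D': array([-0.09896983,  0.        ,  0.        ,  0.        ,  0.        ]), 'R': array([[ 0.42616848, -0.90455761, -0.01248817],
       [-0.48483001, -0.21672212, -0.84733192],
       [ 0.76375408,  0.3671608 , -0.53091681]]), 't': array([-0.35
[... 269 characters left out ...]
       ]), 'R': array([[-0.00713354, -0.99961858, -0.02667973],
       [-0.98576452,  0.01151156, -0.16773726],
       [ 0.16798041,  0.02510338, -0.98547065]]), 't': array([-0.08491216,  0.55187429,  1.32042777])}
wrist {'K': array([[281.73077885,   0.        , 318.92513283],
       [  0.        , 281.73077885, 202.97590082],
       [  0.        ,   0.        ,   1.        ]]), 'D': array([-0.03235783,  0.        ,  0.        ,  0.        ,  0.        ]), 'R': array([[ 4.36487548e-01,  8.99710091e-01, -6.11323661e-04],
       [ 8.62774152e-01, -4.18375475e-01,  2.83870965e-01],
       [ 2.55145809e-01, -1.24433576e-01, -9.58862295e-01]]), 't': array([-0.62497525, -0.03662314,  0.37815182])}
```

View pics/scene0.png

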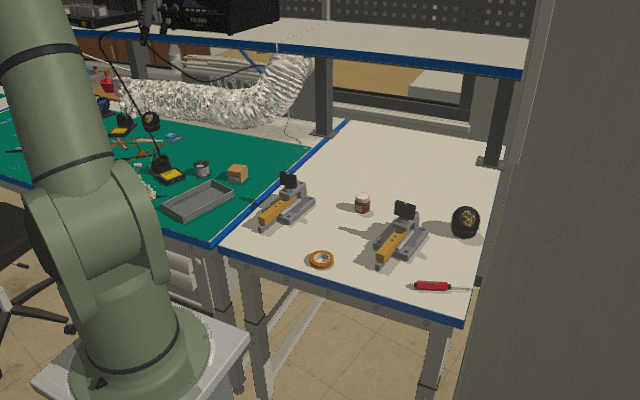

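View pics/top0.png

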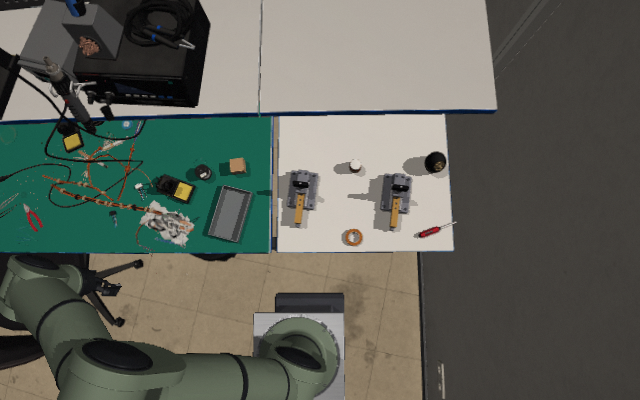

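View pics/wrist0.png

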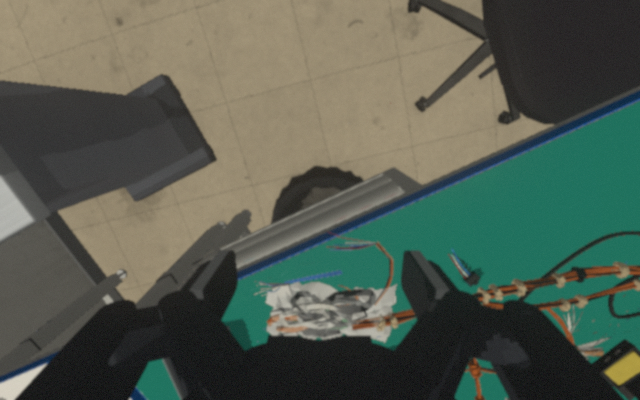

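The right clamp is at about (397,195) in top and (405,230) in scene; the tray is at about (230,213) in top. Next, enlarged crops.

```bash
python3 - <<'E'
import cv2
t=cv2.imread("pics/top0.png"); s=cv2.imread("pics/scene0.png")
cv2.imwrite("pics/c1.png",cv2.resize(t[160:260,350:470],None,fx=6,fy=6,interpolation=cv2.INTER_CUBIC))
cv2.imwrite("pics/c2.png",cv2.resize(t[170:260,190:310],None,fx=6,fy=6,interpolation=cv2.INTER_CUBIC))
cv2.imwrite("pics/c3.png",cv2.resize(s[190:290,350:480],None,fx=6,fy=6,interpolation=cv2.INTER_CUBIC))
E
```

```text
(no output)
```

View pics/c1.png

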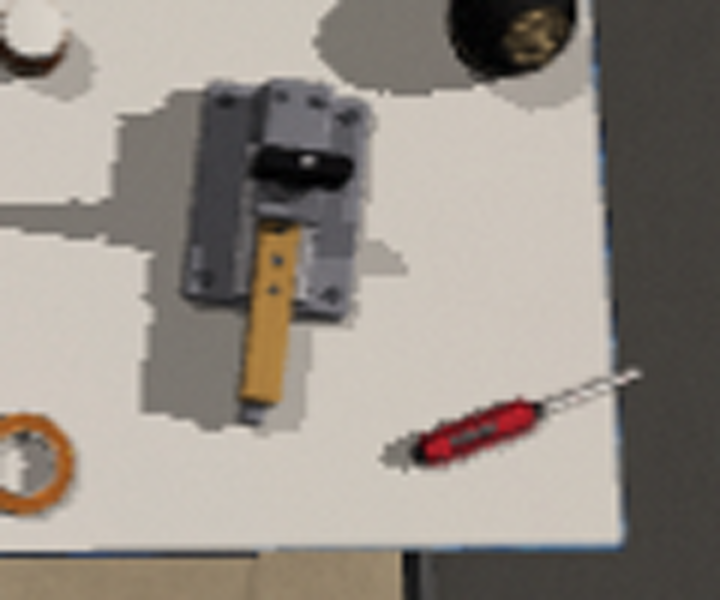

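View pics/c2.png

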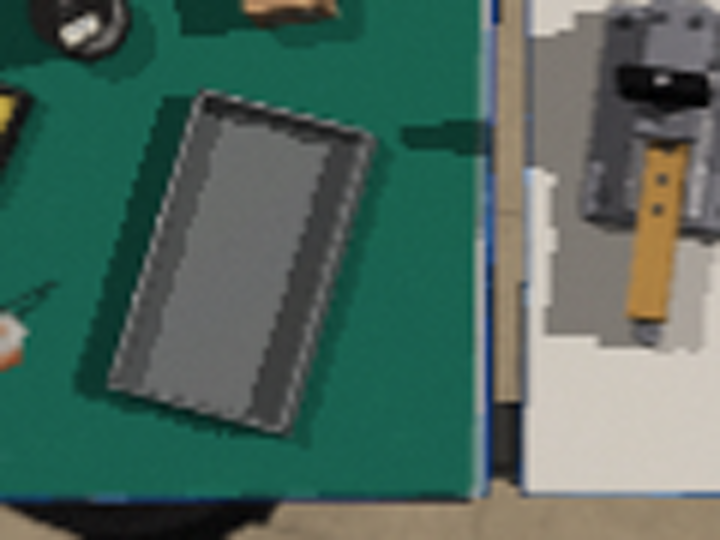

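View pics/c3.png

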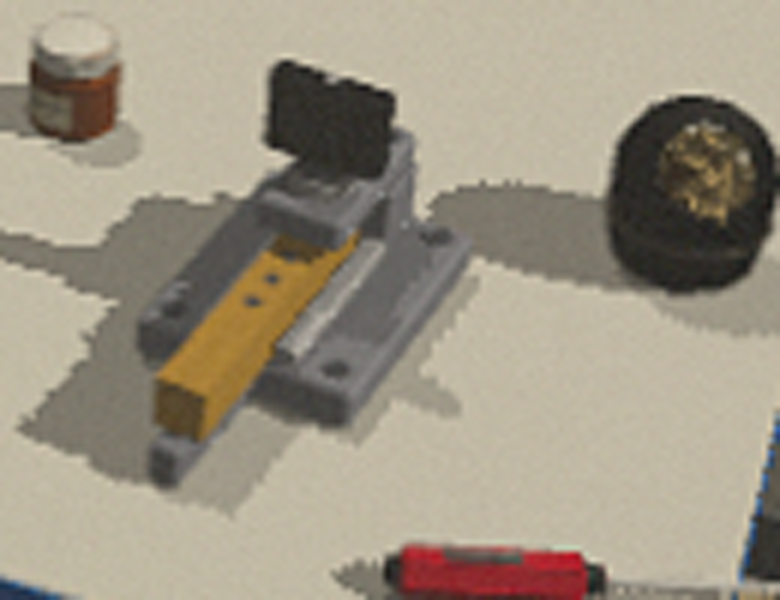

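```bash
cat > h.py <<'E'
import numpy as np, cv2
from workcell import bot, viewer, workorder
def ray(name,uv,z,info=None):
    i=info or viewer.camera_info(name)
    p=cv2.undistortPoints(np.array(uv,float).reshape(-1,1,2),i["K"],i["D"]).reshape(-1,2)
    d=np.c_[p,np.ones(len(p))]@i["R"]; c=-i["R"].T@i["t"]
    s=(z-c[2])/d[:,2]
    return c+s[:,None]*d
def proj(name,X,info=None):
    i=info or viewer.camera_info(name)
    return cv2.projectPoints(np.array(X,float),cv2.Rodrigues(i["R"])[0],i["t"],i["K"],i["D"])[0].reshape(-1,2)
def crop(uv,off,f=6): return (np.array(uv,float)+.5)/f-.5+np.array(off)
E
python3 - <<'E'
from h import *
np.set_printoptions(precision=4,suppress=True)
print("barfront top\n",ray("top",crop([(242,400),(280,405)],(350,160)),.044))
print("bar rear vis\n",ray("top",crop([(258,225),(300,228)],(350,160)),.044))
print("tongue\n",ray("top",crop([(238,420),(262,424)],(350,160)),.02))
print("knob top mid\n",ray("top",crop([(252,163),(352,168),(302,165)],(350,160)),.118))
print("tray",ray("top",crop([(200,92),(374,133),(290,435),(110,385)],(190,170)),.026))
o=(350,190)
print("scene bar front top", ray("scene",crop([(157,378),(205,395)],o),.044))
print("scene knob top", ray("scene",crop([(275,62),(393,95)],o),.118))
print("tongue", ray("scene",crop([(150,440),(178,448)],o),.02))
E
```

```text
barfront top
 [[ 0.4464 -0.3271  0.044 ]
 [ 0.4433 -0.3492  0.044 ]]
bar rear vis
 [[ 0.5498 -0.3403  0.044 ]
 [ 0.5478 -0.365   0.044 ]]
tongue
 [[ 0.4368 -0.328   0.02  ]
 [ 0.4343 -0.3421  0.02  ]]
knob top mid
 [[ 0.5726 -0.3264  0.118 ]
 [ 0.5691 -0.3824  0.118 ]
 [ 0.5711 -0.3544  0.118 ]]
tray [[0.6053 0.2729 0.026 ]
 [0.5785 0.165  0.026 ]
 [0.3966 0.2113 0.026 ]
 [0.427  0.3214 0.026 ]]
scene bar front top [[ 0.4506 -0.3274  0.044 ]
 [ 0.4483 -0.3481  0.044 ]]
scene knob top [[ 0.5807 -0.3302  0.118 ]
 [ 0.5759 -0.382   0.118 ]]
tongue [[ 0.4411 -0.3292  0.02  ]
 [ 0.441  -0.341   0.02  ]]
```

```bash
cat >> h.py <<'E'
from scipy.spatial.transform import Rotation as Ro
np.set_printoptions(precision=4,suppress=True)
def pose():
    o=bot.observe(); return o["position"],Ro.from_euler("xyz",o["tool_rot"]),o
def sim(rows,p=None,R=None):
    if p is None: p,R,_=pose()
    for r in rows:
        r=np.array(r); p=p+R.apply(r[:3]*.025); R=R*Ro.from_rotvec(r[3:]*np.pi)
    return p,R
def need(target,yaw,p=None,R=None):
    "tool-frame shift (scaled total) and rotvec (scaled total) to a tool-down pose"
    if p is None: p,R,_=pose()
    Rt=Ro.from_euler("xyz",[np.pi,0,yaw])
    print("now",p,R.as_euler("xyz")[2], "shift now-axes",R.inv().apply(np.array(target)-p)/.025,"final-axes",Rt.inv().apply(np.array(target)-p)/.025,"turn",(R.inv()*Rt).as_rotvec()/np.pi)
E
python3 - <<'E'
from h import *
i=viewer.camera_info("wrist"); p,R,o=pose()
c=-i["R"].T@i["t"]; print("cam in tool",R.inv().apply(c-p), R.inv().as_matrix()@i["R"].T)
r=[[-1,0,0,0,0,.0446]]*9
p,R=sim(r); print(p,R.as_euler("xyz"))
need([.52,-.35,.26],1.43,p,R)
E
```

```text
cam in tool [ 0.0717  0.0004 -0.1418] [[-0.0008 -0.9589 -0.2838]
 [ 1.     -0.0009  0.0001]
 [-0.0004 -0.2838  0.9589]]
[0.384  0.3839 0.231 ] [-3.1414  0.0008  1.4297]
now [0.384  0.3839 0.231 ] 1.429679232430729 shift now-axes [-28.2983   9.5142  -1.1389] final-axes [-28.3004   9.5054  -1.1607] turn [-0.0001  0.0003 -0.0001]
```

move_arm(plan=[[-1, 0, 0, 0, 0, 0.0446], [-1, 0, 0, 0, 0, 0.0446], [-1, 0, 0, 0, 0, 0.0446], [-1, 0, 0, 0, 0, 0.0446], [-1, 0, 0, 0, 0, 0.0446]], claw=-1)

```text
clock: 0.65
position: [0.3643, 0.4799, 0.231]
tool_rot: [-3.141, 0.0, 1.984]
force: [0.6, 0.1, -0.1]
grip_width: 0.0854
```

move_arm(plan=[[-1, 0, 0, 0, 0, 0.0446], [-1, 0, 0, 0, 0, 0.0446], [-1, 0, 0, 0, 0, 0.0446], [-1, 0, 0, 0, 0, 0.0446], [-1, 0.3, 0, 0, 0, 0]])

```text
clock: 1.15
position: [0.3875, 0.3574, 0.231]
tool_rot: [-3.141, 0.0, 1.425]
force: [-0.4, -0.2, -0.1]
grip_width: 0.0852
```

move_arm(plan=[[-1, 0.3, 0, 0, 0, 0], [-1, 0.3, 0, 0, 0, 0], [-1, 0.3, 0, 0, 0, 0], [-1, 0.3, 0, 0, 0, 0], [-1, 0.3, 0, 0, 0, 0]])

```text
clock: 1.65
position: [0.4075, 0.2282, 0.2312]
tool_rot: [-3.141, 0.0, 1.43]
force: [0.4, -0.3, 0.1]
grip_width: 0.0855
```

move_arm(plan=[[-1, 0.3, 0, 0, 0, 0], [-1, 0.3, 0, 0, 0, 0], [-1, 0.3, 0, 0, 0, 0], [-1, 0.3, 0, 0, 0, 0], [-1, 0.3, 0, 0, 0, 0]])

```text
clock: 2.15
position: [0.427, 0.0992, 0.2313]
tool_rot: [-3.142, -0.0, 1.43]
force: [-0.7, 0.5, 0.5]
grip_width: 0.0849
```

move_arm(plan=[[-1, 0.4, 0, 0, 0, 0], [-1, 0.4, 0, 0, 0, 0], [-1, 0.4, 0, 0, 0, 0], [-1, 0.4, 0, 0, 0, 0], [-1, 0.4, 0, 0, 0, 0]])

```text
clock: 2.65
position: [0.4591, -0.0316, 0.2313]
tool_rot: [-3.142, -0.0, 1.43]
force: [1.0, 0.2, -0.3]
grip_width: 0.0853
```

move_arm(plan=[[-1, 0.4, 0, 0, 0, 0], [-1, 0.4, 0, 0, 0, 0], [-1, 0.4, 0, 0, 0, 0], [-1, 0.4, 0, 0, 0, 0], [-1, 0.4, 0, 0, 0, 0]])

```text
clock: 3.15
position: [0.491, -0.1624, 0.2312]
tool_rot: [-3.141, -0.0, 1.43]
force: [0.8, 0.4, 0.3]
grip_width: 0.0856
```

move_arm(plan=[[-1, 0.4, 0, 0, 0, 0], [-1, 0.4, 0, 0, 0, 0], [-1, 0.4, 0, 0, 0, 0], [-1, 0.4, 0, 0, 0, 0], [-0.5, 0.4, 0, 0, 0, 0]])

```text
clock: 3.65
position: [0.5242, -0.282, 0.2312]
tool_rot: [-3.141, 0.001, 1.428]
force: [0.2, 1.3, 0.4]
grip_width: 0.085
```

```bash
python3 - <<'E'
from h import *
import pickle
print(pose()[2])
i=viewer.camera_info("wrist"); f=viewer.grab_frame("wrist")
pickle.dump(i,open("i1.pkl","wb")); cv2.imwrite("pics/w1.png",f[:,:,::-1])
E
```

```text
{'clock': 3.65, 'qpos': array([ 0.0573,  0.5193,  0.4909,  1.7009, -0.2822,  0.9925,  0.5061]), 'qd': array([ 0.2261,  0.2201, -0.0417, -0.3564, -0.076 ,  0.1562,  0.1582]), 'joint_efforts': array([ -1.6614, -85.285 ,  12.9456, -32.7124,   0.2134,  -0.4799,
         0.088 ]), 'position': array([ 0.5242, -0.282 ,  0.2312]), 'tool_rot': array([-3.1412,  0.0007,  1.4278]), 'force': array([0.174 , 1.2937, 0.3522]), 'moment': array([ 0.0682,  0.0137, -0.0252]), 'grip_width': 0.08504536568200266}
```

View pics/w1.png

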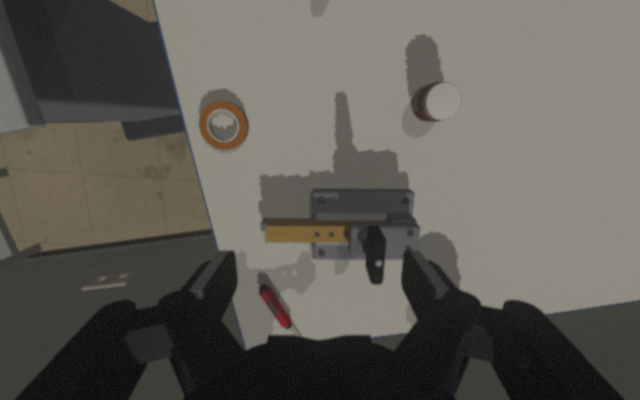

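```bash
python3 - <<'E'
from h import *
import pickle
print(pose()[2]["position"],abs(pose()[2]["qd"]).max())
i=viewer.camera_info("wrist"); f=viewer.grab_frame("wrist")
pickle.dump(i,open("i2.pkl","wb")); cv2.imwrite("pics/w2.png",cv2.resize(f[180:300,240:440,::-1],None,fx=4,fy=4,interpolation=cv2.INTER_CUBIC))
E
```

```text
[ 0.5252 -0.2832  0.2311] 0.04922860885360544
```

View pics/w2.png

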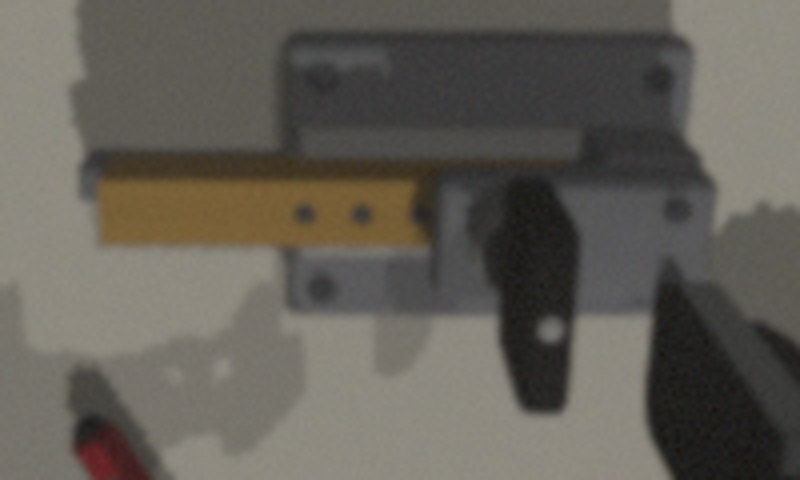

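```bash
python3 - <<'E'
from h import *
import pickle
i=pickle.load(open("i2.pkl","rb")); o=(240,180)
g=lambda l,z:ray("w",crop(l,o,4),z,i)
b=g([(98,180),(98,244),(430,180),(430,246)],.044); print(b)
f=(b[0]+b[1])/2
for a,c in ((b[0],b[2]),(b[1],b[3])): print("yaw",np.arctan2(*(c-a)[1::-1]))
print("arm front edge z.066",g([(437,175),(437,290)],.066))
yaw=-.141
d=np.array([np.cos(yaw),np.sin(yaw),0]); n=np.array([-d[1],d[0],0])
print("front",f,"axis",f+.128*d)
print("knob top", g([(523,410),(567,410),(505,345),(575,345)],.118))
A=(f+.128*d); A[2]=0
for dy in (.027,-.027):
  for dx in (.007,-.007):
    P=A+dx*d+dy*n; P[2]=.118; print(dx,dy,(proj("w",[P],i)-np.array(o)+.5)*4-.5)
for dx in (-.024,): 
  for dy in(.02,-.02):
    P=A+dx*d+dy*n; P[2]=.066; print("arm",(proj("w",[P],i)-np.array(o)+.5)*4-.5)
E
```

```text
[[ 0.4503 -0.3262  0.044 ]
 [ 0.446  -0.3475  0.044 ]
 [ 0.5528 -0.341   0.044 ]
 [ 0.5503 -0.3633  0.044 ]]
yaw -0.14369208535967154
yaw -0.15000375402598637
arm front edge z.066 [[ 0.5539 -0.3311  0.066 ]
 [ 0.5498 -0.3677  0.066 ]]
front [ 0.4482 -0.3369  0.044 ] axis [ 0.5749 -0.3549  0.044 ]
knob top [[ 0.5657 -0.3784  0.118 ]
 [ 0.577  -0.3801  0.118 ]
 [ 0.5628 -0.359   0.118 ]
 [ 0.5804 -0.3616  0.118 ]]
0.007 0.027 [[585.9186 225.2469]]
-0.007 0.027 [[528.907  225.4936]]
0.007 -0.027 [[571.8138 417.6217]]
-0.007 -0.027 [[517.9235 417.9577]]
arm [[437.26  176.848]]
arm [[433.5335 301.3008]]
```

```bash
python3 - <<'E'
from h import *
need([.5745,-.3547,.083],1.426)
E
```

```text
now [ 0.5247 -0.2816  0.2309] 1.4277860429339606 shift now-axes [-2.6031  2.3897  5.9185] final-axes [-2.6043  2.3926  5.9168] turn [-0.0001  0.0003  0.0006]
```

move_arm(plan=[[-0.8, 0.8, 0, 0, 0, 0], [-0.9, 0.8, 0, 0, 0, 0], [-0.9, 0.79, 0.5, 0, 0, 0.0006], [0, 0, 0.9, 0, 0, 0], [0, 0, 0.9, 0, 0, 0]])

```text
clock: 4.25
position: [0.5746, -0.3524, 0.1727]
tool_rot: [-3.141, -0.0, 1.428]
force: [-0.1, 0.7, -0.4]
grip_width: 0.0855
```

move_arm(plan=[[0, 0, 0.9, 0, 0, 0], [0, 0, 0.9, 0, 0, 0], [0, 0, 0.9, 0, 0, 0], [0, 0, 0.9, 0, 0, 0], [0, 0, 0, 0, 0, 0]])

```text
clock: 4.75
position: [0.5733, -0.3507, 0.081]
tool_rot: [-3.137, -0.002, 1.428]
force: [0.1, 0.3, 0.5]
grip_width: 0.0853
```

```bash
python3 - <<'E'
from h import *
print(pose()[2]); need([.5745,-.3547,.083],1.426)
f=viewer.grab_frame("wrist")
cv2.imwrite("pics/w3.png",f[:,:,::-1])
cv2.imwrite("pics/s3.png",cv2.resize(viewer.grab_frame("scene")[150:290,320:520,::-1],None,fx=4,fy=4,interpolation=cv2.INTER_CUBIC))
need([.5745,-.3547,.083],1.426)
E
```

```text
{'clock': 4.75, 'qpos': array([ 0.2176,  0.8137,  0.3981,  1.5846, -0.3926,  0.8285,  0.6307]), 'qd': array([-0.0048, -0.0461,  0.028 , -0.0357,  0.0141,  0.0489, -0.0094]), 'joint_efforts': array([   1.1918, -106.0304,   16.013 ,  -29.7022,   -0.3118,   -1.2931,
          0.2831]), 'position': array([ 0.5733, -0.3507,  0.081 ]), 'tool_rot': array([-3.1373, -0.0019,  1.4284]), 'force': array([0.0597, 0.3382, 0.4939]), 'moment': array([ 0.0466,  0.071 , -0.0788]), 'grip_width': 0.08532094674760686}
now [ 0.5733 -0.3507  0.081 ] 1.4284371811385417 shift now-axes [-0.1496  0.0687 -0.0799] final-axes [-0.1496  0.0694 -0.0793] turn [-0.0014 -0.0006  0.0008]
now [ 0.5747 -0.3522  0.0842] 1.4280961402076522 shift now-axes [-0.1011  0.0079  0.0499] final-axes [-0.1011  0.0081  0.0499] turn [-0.0001 -0.      0.0007]
```

View pics/w3.png

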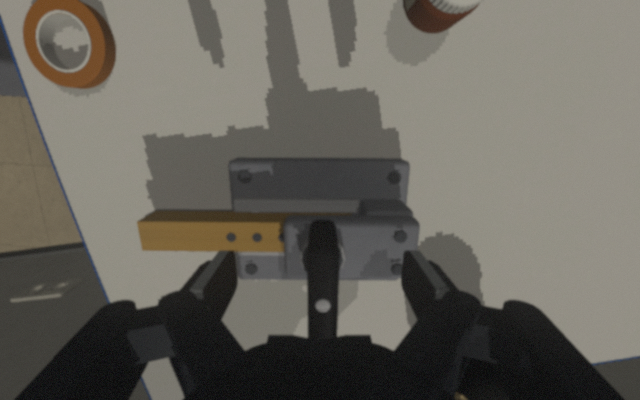

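View pics/s3.png

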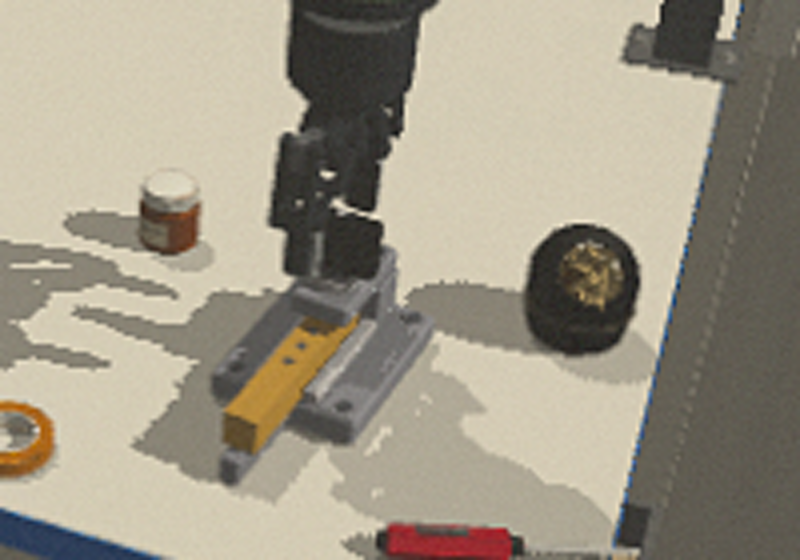

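move_arm(plan=[[-0.1, 0, 0.05, 0, 0, 0.0006], [0, 0, 0, 0, 0, 0], [0, 0, 0, 0, 0, 0], [0, 0, 0, 0, 0, 0], [0, 0, 0, 0, 0, 0]], claw=1, force=40)

```text
clock: 5.35
position: [0.5745, -0.355, 0.0828]
tool_rot: [3.141, 0.0, 1.426]
force: [3.0, -0.1, 7.7]
grip_width: 0.0132
```

move_arm(plan=[[0, 0, 0, 0, 0, 0], [0, 0, 0, 0, 0, 0], [0, 0, 0, 0, 0, 0]])

```text
clock: 5.65
position: [0.5745, -0.355, 0.0828]
tool_rot: [3.141, 0.0, 1.426]
force: [-0.0, 0.9, 5.7]
grip_width: 0.0135
```

```bash
python3 - <<'E'
from h import *
o=pose()[2]; print(o)
E
```

```text
{'clock': 5.65, 'qpos': array([ 0.2222,  0.8135,  0.3994,  1.5792, -0.3935,  0.8291,  0.6328]), 'qd': array([ 0.0005,  0.0013,  0.0011,  0.0006,  0.001 ,  0.0006, -0.0001]), 'joint_efforts': array([   0.581 , -103.1449,   15.7406,  -28.2073,    0.1816,   -0.2583,
          0.004 ]), 'position': array([ 0.5745, -0.355 ,  0.0828]), 'tool_rot': array([3.1412, 0.    , 1.426 ]), 'force': array([-0.0482,  0.9303,  5.6673]), 'moment': array([ 0.1539,  0.0802, -0.0069]), 'grip_width': 0.013491396994423593}
```

move_arm(plan=[[0, 0, 0, 0, 0, 0.012], [0, 0, 0, 0, 0, 0.012], [0, 0, 0, 0, 0, 0], [0, 0, 0, 0, 0, 0]])

```text
clock: 6.05
position: [0.5746, -0.355, 0.0828]
tool_rot: [3.141, 0.0, 1.35]
force: [0.7, 0.7, 6.4]
grip_width: 0.0137
```

```bash
python3 - <<'E'
from h import *
o=pose()[2]; print(o["tool_rot"],o["force"],o["moment"],o["joint_efforts"][6])
E
```

```text
[3.141  0.0002 1.35  ] [0.6891 0.7401 6.3699] [ 0.1586 -0.1294  0.106 ] -0.18429392483085394
```

move_arm(plan=[[0, 0, 0, 0, 0, -0.012], [0, 0, 0, 0, 0, -0.012], [0, 0, 0, 0, 0, 0], [0, 0, 0, 0, 0, 0]])

```text
clock: 6.45
position: [0.5745, -0.355, 0.0828]
tool_rot: [3.141, -0.0, 1.425]
force: [1.2, 1.6, 5.7]
grip_width: 0.0136
```

```bash
python3 - <<'E'
from h import *
o=pose()[2]; print(o["tool_rot"],o["force"],o["moment"],o["joint_efforts"][6])
E
```

```text
[ 3.1411 -0.      1.4253] [1.2294 1.5664 5.6625] [ 0.2781  0.0145 -0.1382] 0.18032390624284744
```

move_arm(plan=[[0, 0, 0, 0, 0, -0.012], [0, 0, 0, 0, 0, -0.012], [0, 0, 0, 0, 0, 0], [0, 0, 0, 0, 0, 0]])

```text
clock: 6.85
position: [0.5744, -0.355, 0.0828]
tool_rot: [3.141, -0.0, 1.501]
force: [-0.6, 1.7, 6.7]
grip_width: 0.0133
```

```bash
python3 - <<'E'
from h import *
o=pose()[2]; print(o["tool_rot"],o["force"],o["moment"],o["joint_efforts"][6])
E
```

```text
[ 3.1412 -0.0001  1.5005] [-0.5825  1.7455  6.7433] [ 0.355   0.128  -0.1372] 0.30506073497235775
```

move_arm(plan=[[0, 0, 0, 0, 0, 0.024], [0, 0, 0, 0, 0, 0.024], [0, 0, 0, 0, 0, 0]])

```text
clock: 7.15
position: [0.5746, -0.355, 0.0829]
tool_rot: [3.141, 0.0, 1.347]
force: [0.3, 0.5, 6.8]
grip_width: 0.0136
```

```bash
python3 - <<'E'
from h import *
for k in range(1):
 o=pose()[2]; print(o["tool_rot"],o["force"],o["moment"],o["joint_efforts"][6])
E
```

```text
[3.141  0.0003 1.3472] [0.2951 0.5061 6.7833] [ 0.1466 -0.0648  0.09  ] -1.7410320416092873
```

move_arm(plan=[[0, 0, 0, 0, 0, 0.02], [0, 0, 0, 0, 0, 0]])

```text
clock: 7.35
position: [0.5747, -0.355, 0.0828]
tool_rot: [3.141, 0.0, 1.285]
force: [0.1, 0.3, 6.3]
grip_width: 0.0136
```

```bash
python3 - <<'E'
from h import *
for k in range(1):
 o=pose()[2]; print(o["tool_rot"],o["force"],o["moment"],o["joint_efforts"][6])
E
```

```text
[3.1408 0.0003 1.2854] [0.1469 0.2873 6.2669] [ 0.1387 -0.2633  0.0575] -1.393771469593048
```

move_arm(plan=[[0, 0, 0, 0, 0, 0.03], [0, 0, 0, 0, 0, 0.03], [0, 0, 0, 0, 0, 0]])

```text
clock: 7.65
position: [0.575, -0.3551, 0.0829]
tool_rot: [3.14, 0.0, 1.097]
force: [1.9, -1.0, 5.0]
grip_width: 0.0138
```

```bash
python3 - <<'E'
from h import *
o=pose()[2]; print(o["tool_rot"],o["force"],o["moment"],o["joint_efforts"][6])
cv2.imwrite("pics/w4.png",viewer.grab_frame("wrist")[:,:,::-1])
E
```

```text
[3.1403 0.0004 1.0972] [ 1.9429 -0.9926  5.0197] [-0.1315 -0.7013  0.0708] -2.4771854281425476
```

View pics/w4.png

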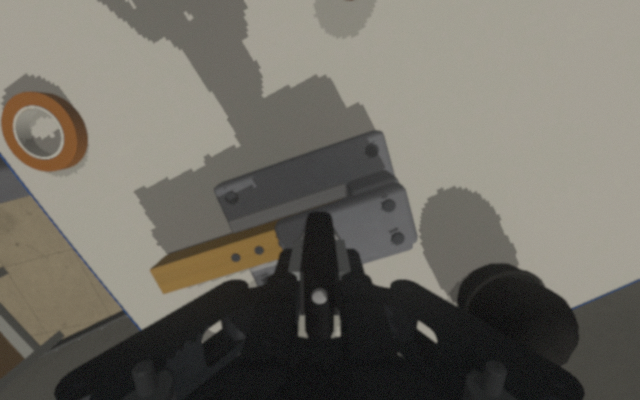

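move_arm(plan=[[0, 0, 0, 0, 0, 0.039], [0, 0, 0, 0, 0, 0.039], [0, 0, 0, 0, 0, 0.039], [0, 0, 0, 0, 0, 0.039], [0, 0, 0, 0, 0, 0]])

```text
clock: 8.2
position: [0.5755, -0.3556, 0.0829]
tool_rot: [3.139, -0.0, 0.607]
force: [7.9, -4.1, 3.3]
grip_width: 0.0136
```

```bash
python3 - <<'E'
from h import *
o=pose()[2]; print(o["qpos"],o["tool_rot"],o["force"],o["moment"],o["joint_efforts"][6])
E
```

```text
[ 0.1044  0.8701  0.6093  1.5849 -0.603   0.8788 -0.0242] [ 3.1387 -0.0004  0.6068] [ 7.943  -4.1377  3.3431] [-0.9028 -1.5777  0.1268] -2.8365395218133926
```

move_arm(plan=[[0, 0, 0, 0, 0, 0.039], [0, 0, 0, 0, 0, 0.039], [0, 0, 0, 0, 0, 0.039], [0, 0, 0, 0, 0, 0.039], [0, 0, 0, 0, 0, 0]])

```text
clock: 8.7
position: [0.5757, -0.3562, 0.0829]
tool_rot: [3.138, -0.002, 0.117]
force: [9.5, -8.2, -0.8]
grip_width: 0.0139
```

```bash
python3 - <<'E'
from h import *
o=pose()[2]; print(o["qpos"],o["tool_rot"],o["force"],o["moment"],o["joint_efforts"][6])
cv2.imwrite("pics/w5.png",viewer.grab_frame("wrist")[:,:,::-1])
E
```

```text
[ 0.0435  0.914   0.7294  1.5878 -0.7214  0.9221 -0.4252] [ 3.1379 -0.0021  0.1165] [ 9.4734 -8.192  -0.7766] [-1.8044 -2.2479  0.1512] -2.891872823238373
```

View pics/w5.png

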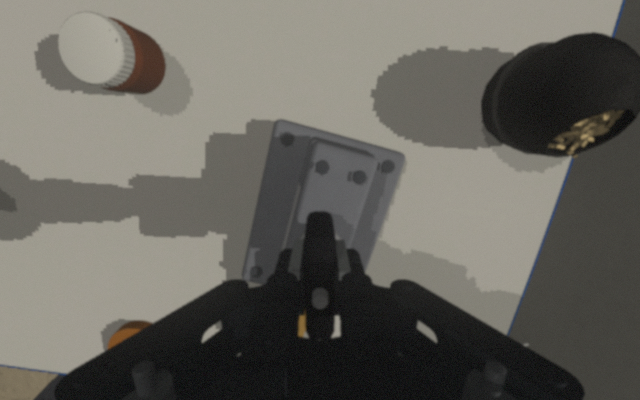

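move_arm(plan=[[0, 0, 0, 0, 0, 0], [0, 0, 0, 0, 0, 0], [0, 0, 0, 0, 0, 0], [0, 0, 0, 0, 0, 0], [0, 0, 0, 0, 0, 0]], claw=-1)

```text
clock: 9.25
position: [0.5742, -0.3549, 0.0825]
tool_rot: [-3.141, 0.0, 0.119]
force: [-0.8, -0.6, 0.4]
grip_width: 0.0838
```

move_arm(plan=[[0, 0, -0.6, 0, 0, 0], [0, 0, -1, 0, 0, 0], [0, 0, -1, 0, 0, 0], [0, 0, -1, 0, 0, -0.045], [-0.5, 0, -0.4, 0, 0, -0.045]])

```text
clock: 9.75
position: [0.5637, -0.3583, 0.1858]
tool_rot: [3.139, -0.002, 0.409]
force: [-0.8, -0.4, 0.1]
grip_width: 0.0853
```

```bash
python3 - <<'E'
from h import *
o=pose()[2]; print(o["qpos"],o["tool_rot"],o["force"],o["moment"])
need([.47,-.3397,.18],2.997)
E
```

```text
[ 0.0409  0.7628  0.7452  1.5496 -0.5697  1.0527 -0.2273] [ 3.1387 -0.0018  0.4089] [-0.8122 -0.3539  0.0836] [-0.0389  0.0034 -0.0117]
now [ 0.5637 -0.3583  0.1858] 0.40893376836899087 shift now-axes [-3.1449 -2.174   0.219 ] final-axes [3.8175 0.1958 0.2308] turn [ 0.0011  0.001  -0.8238]
```

move_arm(plan=[[0, 0, 0, 0, 0, -0.046], [0, 0, 0, 0, 0, -0.046], [0, 0, 0, 0, 0, -0.046], [0, 0, 0, 0, 0, -0.046], [0, 0, 0, 0, 0, -0.046]])

```text
clock: 10.25
position: [0.5621, -0.3585, 0.1838]
tool_rot: [3.141, 0.0, 1.13]
force: [-0.0, 0.0, -0.6]
grip_width: 0.0856
```

move_arm(plan=[[0, 0, 0, 0, 0, -0.046], [0, 0, 0, 0, 0, -0.046], [0, 0, 0, 0, 0, -0.046], [0, 0, 0, 0, 0, -0.046], [0, 0, 0, 0, 0, -0.046]])

```text
clock: 10.75
position: [0.562, -0.3587, 0.1838]
tool_rot: [3.142, 0.001, 1.852]
force: [-0.4, 0.2, -0.4]
grip_width: 0.0854
```

move_arm(plan=[[0, 0, 0, 0, 0, -0.046], [0, 0, 0, 0, 0, -0.046], [0, 0, 0, 0, 0, -0.046], [0.8, 0, 0, 0, 0, -0.046], [0.8, 0, 0, 0, 0, -0.046]])

```text
clock: 11.25
position: [0.5336, -0.33, 0.1834]
tool_rot: [-3.141, 0.001, 2.575]
force: [-0.2, -1.1, 0.0]
grip_width: 0.0853
```

move_arm(plan=[[0.8, 0, 0, 0, 0, -0.046], [0.8, 0, 0, 0, 0, -0.046], [0.6, 0, 0, 0, 0, -0.04], [0, 0, 0, 0, 0, 0]])

```text
clock: 11.65
position: [0.4831, -0.3071, 0.1839]
tool_rot: [-3.141, 0.0, 2.986]
force: [0.4, -0.2, 0.5]
grip_width: 0.0853
```

```bash
python3 - <<'E'
from h import *
import pickle
o=pose()[2]; print(o["qpos"],o["tool_rot"],o["force"],o["moment"])
need([.47,-.3397,.18],2.997)
i=viewer.camera_info("wrist")
pickle.dump(i,open("i6.pkl","wb"))
cv2.imwrite("pics/w6.png",viewer.grab_frame("wrist")[:,:,::-1])
cv2.imwrite("pics/s6.png",cv2.resize(viewer.grab_frame("scene")[150:290,320:520,::-1],None,fx=4,fy=4,interpolation=cv2.INTER_CUBIC))
E
```

```text
[ 0.41    0.495   0.0726  1.793  -0.0446  0.8548  1.9186] [-3.1406  0.0001  2.9862] [ 0.4381 -0.238   0.4987] [-0.0087 -0.0134  0.0053]
now [ 0.4831 -0.3071  0.1839] 2.986227302697236 shift now-axes [ 0.315  -1.3692  0.1558] final-axes [ 0.3297 -1.3659  0.1545] turn [-0.0003  0.     -0.0034]
```

View pics/w6.png

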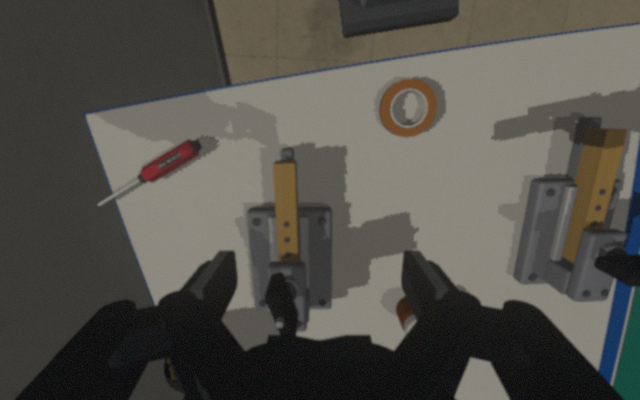

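View pics/s6.png

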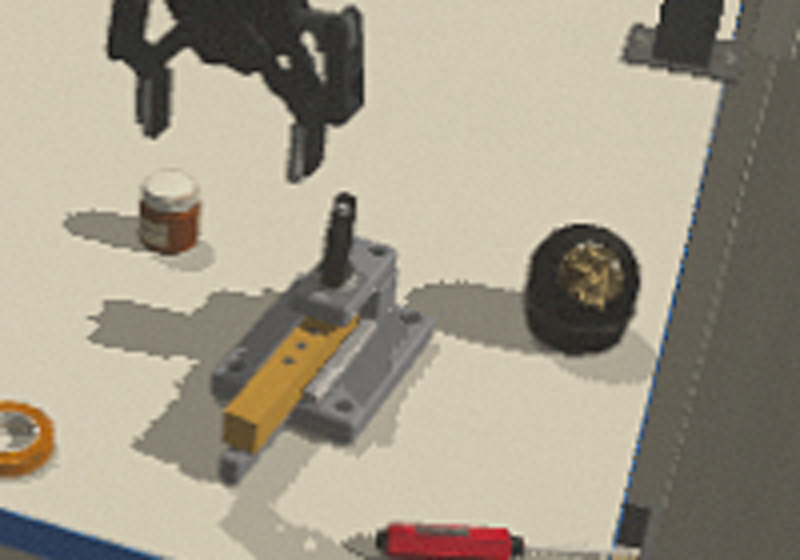

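```bash
python3 - <<'E'
from h import *
import pickle
i=pickle.load(open("i6.pkl","rb"))
b=ray("w",[(274,162),(297,161.5),(277,258),(299,257)],.044,i); print(b, np.arctan2(*(b[2]-b[0])[1::-1]),np.arctan2(*(b[3]-b[1])[1::-1]))
print(ray("w",[(381,107),(408,107)],.012,i))
o=pose()[2]; print(o["position"],o["tool_rot"])
need([.470,-.3397,.10],2.997)
E
```

```text
[[ 0.4455 -0.3466  0.044 ]
 [ 0.4486 -0.3237  0.044 ]
 [ 0.5504 -0.3646  0.044 ]
 [ 0.553  -0.3403  0.044 ]] -0.17055129001452535 -0.15750690840939532
[[ 0.4096 -0.2288  0.012 ]
 [ 0.4139 -0.2003  0.012 ]]
[ 0.4849 -0.3073  0.1835] [-3.1407  0.0012  2.9807]
now [ 0.4849 -0.3073  0.1835] 2.98072210257315 shift now-axes [ 0.3865 -1.3712  3.3427] final-axes [ 0.4048 -1.3677  3.342 ] turn [-0.0003  0.0004 -0.0052]
```

move_arm(plan=[[0.2, -0.7, 0.3, 0, 0, -0.004], [0.2, -0.68, 0.9, 0, 0, 0], [0, 0, 1, 0, 0, 0], [0, 0, 1, 0, 0, 0], [0, 0, 0, 0, 0, 0]], claw=-0.2)

```text
clock: 12.25
position: [0.4688, -0.3387, 0.1001]
tool_rot: [3.14, -0.004, 2.995]
force: [-0.4, 0.5, -0.0]
grip_width: 0.0513
```

```bash
python3 - <<'E'
from h import *
import pickle
o=pose()[2]; print(o["qpos"],o["tool_rot"],o["force"],o["grip_width"])
need([.47,-.3395,.014],2.993)
i=viewer.camera_info("wrist")
pickle.dump(i,open("i7.pkl","wb"))
cv2.imwrite("pics/w7.png",viewer.grab_frame("wrist")[:,:,::-1])
need([.47,-.3395,.014],2.993)
E
```

```text
[ 0.4805  0.6218  0.0602  1.8306 -0.0541  0.6949  1.995 ] [ 3.1405 -0.004   2.9946] [-0.4405  0.4506 -0.0268] 0.05126512295443882
now [ 0.4688 -0.3387  0.1001] 2.99457981482777 shift now-axes [-0.0645 -0.0286  3.4426] final-axes [-0.0509 -0.0247  3.4429] turn [ 0.0004 -0.0013  0.0005]
now [ 0.4695 -0.3391  0.1019] 2.995078747232868 shift now-axes [-0.0286 -0.0149  3.5143] final-axes [-0.0212 -0.0134  3.5143] turn [ 0.0001 -0.0007  0.0007]
```

View pics/w7.png

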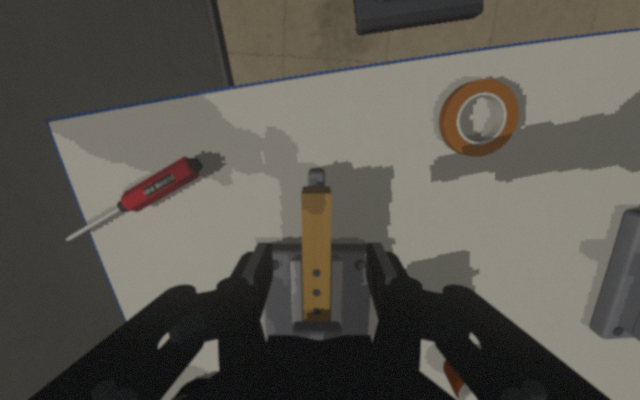

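move_arm(plan=[[0, 0, 0.9, 0, 0, 0], [0, 0, 0.9, 0, 0, 0], [0, 0, 0.9, 0, 0, 0], [0, 0, 0.8, 0, 0, 0], [0, 0, 0, 0, 0, 0]])

```text
clock: 12.8
position: [0.4696, -0.339, 0.0144]
tool_rot: [3.141, -0.002, 2.996]
force: [0.0, 0.2, 0.9]
grip_width: 0.0511
```

move_arm(plan=[[0, 0, 0, 0, 0, 0], [0, 0, 0, 0, 0, 0], [0, 0, 0, 0, 0, 0], [0, 0, 0, 0, 0, 0], [0, 0, 0, 0, 0, 0]], claw=1, force=40)

```text
clock: 13.3
position: [0.4705, -0.3399, 0.0169]
tool_rot: [-3.14, 0.002, 2.996]
force: [-0.2, 0.0, 7.6]
grip_width: 0.0213
```

```bash
python3 - <<'E'
from h import *
o=pose()[2]; print(o["position"],o["tool_rot"],o["force"],o["moment"],o["grip_width"])
cv2.imwrite("pics/s8.png",cv2.resize(viewer.grab_frame("scene")[150:290,320:520,::-1],None,fx=4,fy=4,interpolation=cv2.INTER_CUBIC))
E
```

```text
[ 0.4705 -0.3399  0.0169] [-3.1404  0.0024  2.9962] [-0.1505  0.0461  7.6386] [-0.0025  0.054  -0.0747] 0.021292864299818352
```

View pics/s8.png

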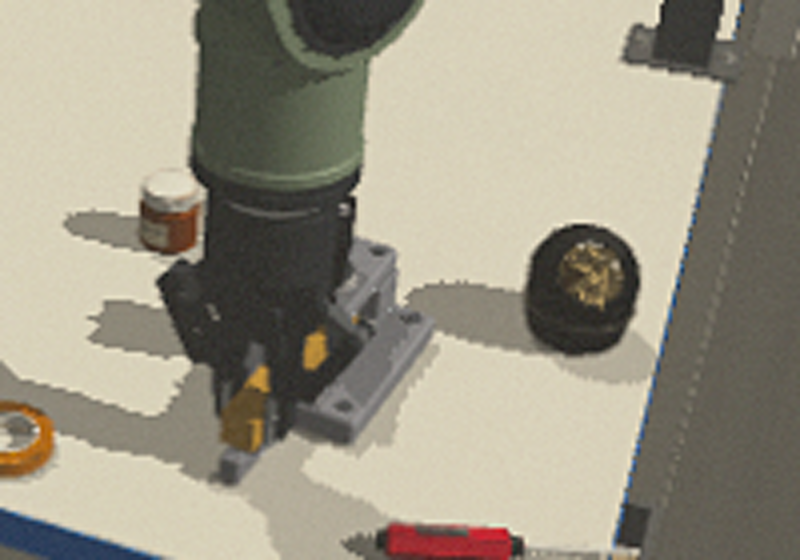

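move_arm(plan=[[0.2, 0, 0, 0, 0, 0], [0.2, 0, 0, 0, 0, 0], [0.2, 0, 0, 0, 0, 0]])

```text
clock: 13.65
position: [0.4563, -0.3378, 0.0169]
tool_rot: [-3.14, 0.004, 2.997]
force: [4.0, -0.4, 7.9]
grip_width: 0.0214
```

```bash
python3 - <<'E'
from h import *
o=pose()[2]; print(o["position"],o["tool_rot"],o["force"],o["moment"],o["grip_width"])
E
```

```text
[ 0.4563 -0.3378  0.0169] [-3.1401  0.004   2.9968] [ 4.0071 -0.4329  7.8584] [-0.1192 -0.798  -0.0157] 0.02143555825475914
```

move_arm(plan=[[0.3, 0, -0.06, 0, 0, 0], [0.4, 0, 0, 0, 0, 0], [0.4, 0, 0, 0, 0, 0], [0.4, 0, 0, 0, 0, 0], [0.4, 0, 0, 0, 0, 0]])

```text
clock: 14.15
position: [0.4072, -0.3303, 0.0168]
tool_rot: [-3.141, 0.001, 2.997]
force: [2.4, 0.3, 2.9]
grip_width: 0.0213
```

```bash
python3 - <<'E'
from h import *
o=pose()[2]; print(o["position"],o["tool_rot"],o["force"],o["moment"],o["grip_width"])
cv2.imwrite("pics/s9.png",cv2.resize(viewer.grab_frame("scene")[150:290,320:520,::-1],None,fx=4,fy=4,interpolation=cv2.INTER_CUBIC))
cv2.imwrite("pics/w9.png",viewer.grab_frame("wrist")[:,:,::-1])
E
```

```text
[ 0.4072 -0.3303  0.0168] [-3.1412  0.0008  2.9966] [2.4127 0.3005 2.9466] [-0.0846 -0.5434  0.0082] 0.02132151675589429
```

View pics/s9.png

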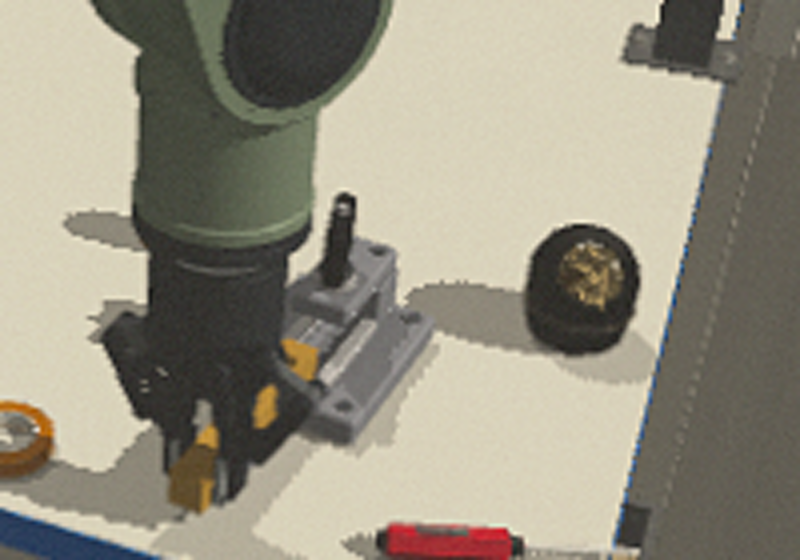

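View pics/w9.png

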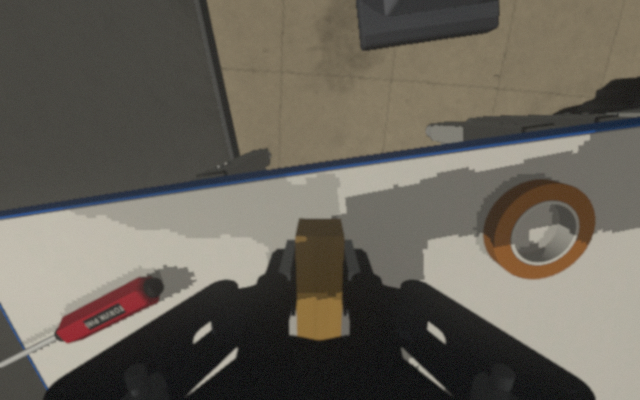

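move_arm(plan=[[0, 0, 0, 0, 0, 0], [0, 0, 0, 0, 0, 0], [0, 0, 0, 0, 0, 0], [0, 0, -0.3, 0, 0, 0], [0, 0, 0, 0, 0, 0]], claw=-0.1)

```text
clock: 14.75
position: [0.4081, -0.3304, 0.0249]
tool_rot: [-3.141, 0.001, 2.997]
force: [-0.0, 0.3, 0.5]
grip_width: 0.0468
```

```bash
python3 - <<'E'
from h import *
o=pose()[2]; print(o["position"],o["tool_rot"],o["force"],o["moment"],o["grip_width"])
cv2.imwrite("pics/w10.png",viewer.grab_frame("wrist")[:,:,::-1])
E
```

```text
[ 0.4081 -0.3304  0.0249] [-3.1411  0.0008  2.9968] [-0.0217  0.2735  0.4663] [-0.0581  0.0279  0.0138] 0.046806980700910175
```

View pics/w10.png

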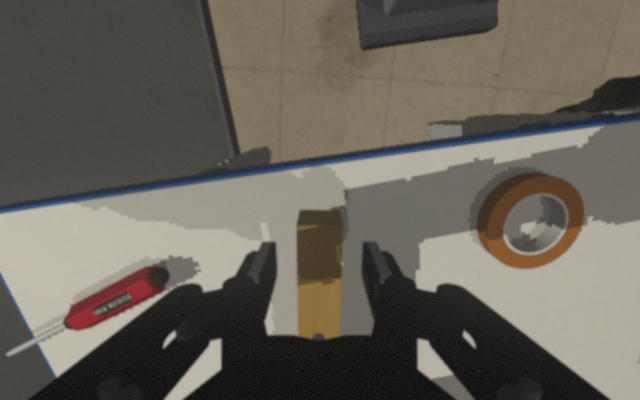

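move_arm(plan=[[-0.6, 0, 0, 0, 0, 0], [-0.7, 0, 0, 0, 0, 0], [-0.7, 0, 0.06, 0, 0, 0], [0, 0, 0, 0, 0, 0], [0, 0, 0, 0, 0, 0]])

```text
clock: 15.3
position: [0.4569, -0.3372, 0.0224]
tool_rot: [3.142, -0.0, 2.997]
force: [0.3, -0.0, 0.9]
grip_width: 0.0471
```

move_arm(plan=[[0, 0, 0, 0, 0, 0], [0, 0, 0, 0, 0, 0], [0, 0, 0, 0, 0, 0], [0, 0, 0, 0, 0, 0], [0, 0, 0, 0, 0, 0]], claw=1, force=60)

```text
clock: 15.8
position: [0.4566, -0.3375, 0.0228]
tool_rot: [-3.142, -0.0, 2.996]
force: [-3.0, 1.4, 6.2]
grip_width: 0.0209
```

```bash
python3 - <<'E'
from h import *
import pickle
o=pose()[2]; print(o["position"],o["tool_rot"],o["force"],o["moment"],o["grip_width"])
i=viewer.camera_info("wrist");pickle.dump(i,open("i11.pkl","wb"))
cv2.imwrite("pics/w11.png",viewer.grab_frame("wrist")[:,:,::-1])
cv2.imwrite("pics/s11.png",cv2.resize(viewer.grab_frame("scene")[150:290,320:520,::-1],None,fx=4,fy=4,interpolation=cv2.INTER_CUBIC))
E
```

```text
[ 0.4566 -0.3375  0.0228] [-3.1415 -0.0005  2.9962] [-2.9845  1.361   6.2126] [ 0.1603  0.5451 -0.054 ] 0.020850686835991828
```

View pics/w11.png

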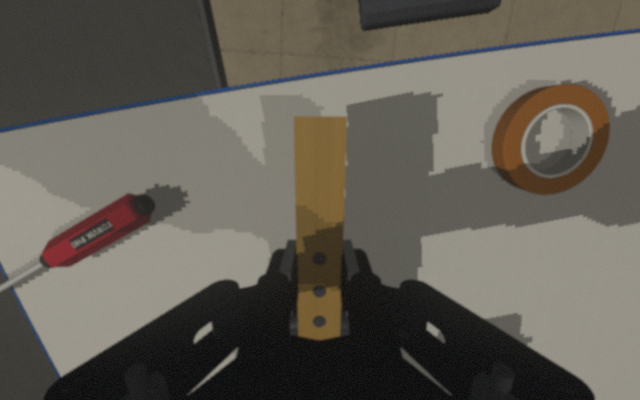

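View pics/s11.png

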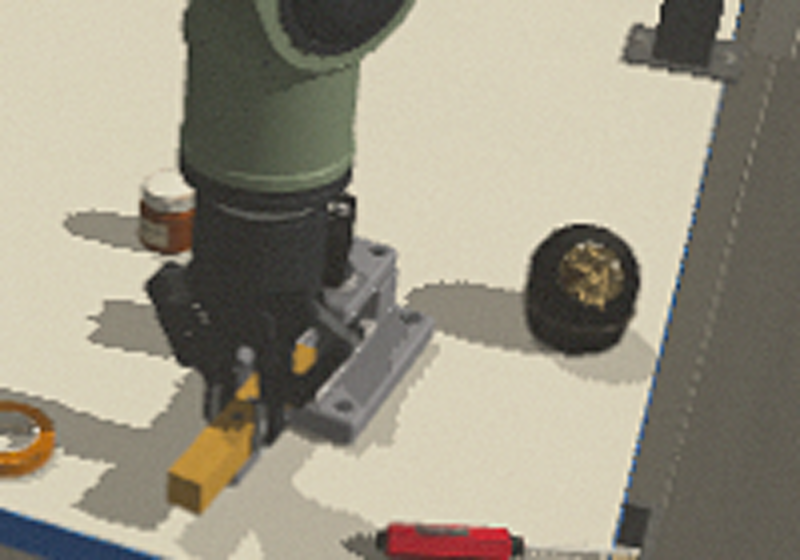

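```bash
python3 - <<'E'
from h import *
import pickle
i=pickle.load(open("i11.pkl","rb"))
b=ray("w",[(295,117),(346,117)],.044,i); f=b.mean(0); p=pose()[0]; print(b,f,"grip to front",np.linalg.norm((f-p)[:2]))
E
```

```text
[[ 0.3833 -0.3365  0.044 ]
 [ 0.3863 -0.3158  0.044 ]] [ 0.3848 -0.3261  0.044 ] grip to front 0.07270293965073962
```

move_arm(plan=[[0.4, 0, -0.03, 0, 0, 0], [0.6, 0, 0, 0, 0, 0], [0, 0, -0.3, 0, 0, 0], [0, 0, -0.7, 0, 0, 0], [0, 0, -0.9, 0, 0, 0]])

```text
clock: 16.4
position: [0.4317, -0.3334, 0.071]
tool_rot: [3.141, -0.001, 2.997]
force: [0.4, 0.2, -1.4]
grip_width: 0.0209
```

```bash
python3 - <<'E'
from h import *
o=pose()[2]; print(o["position"],o["tool_rot"],o["force"],o["moment"],o["grip_width"])
cv2.imwrite("pics/s12.png",cv2.resize(viewer.grab_frame("scene")[150:290,320:520,::-1],None,fx=4,fy=4,interpolation=cv2.INTER_CUBIC))
E
```

```text
[ 0.4317 -0.3334  0.071 ] [ 3.1409 -0.0014  2.9966] [ 0.4238  0.203  -1.4244] [-0.0244 -0.0038  0.0279] 0.020894244295552557
```

View pics/s12.png

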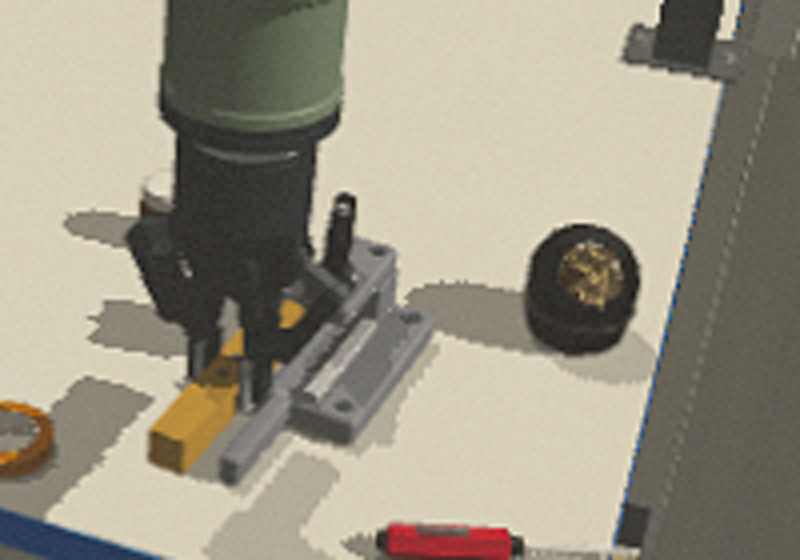

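move_arm(plan=[[0, 0, -0.9, 0, 0, 0], [0, 0, -1, 0, 0, 0], [0, 0, -1, 0, 0, 0], [0, 0.3, -1, 0, 0, 0], [0, 0.6, -0.8, 0, 0, 0]])

```text
clock: 16.95
position: [0.4353, -0.3122, 0.1899]
tool_rot: [-3.141, 0.001, 2.995]
force: [0.3, -0.2, -2.2]
grip_width: 0.0208
```

move_arm(plan=[[0, 0.9, 0, 0, 0, 0], [0, 1, 0, 0, 0, 0.004], [0, 1, 0, 0, 0, 0.004], [0, 1, 0, 0, 0, 0.004], [0, 1, 0, 0, 0, 0.004]])

```text
clock: 17.45
position: [0.455, -0.1896, 0.1885]
tool_rot: [3.142, 0.0, 2.946]
force: [0.7, 0.7, -1.6]
grip_width: 0.0207
```

move_arm(plan=[[0, 1, 0, 0, 0, 0.004], [0, 1, 0, 0, 0, 0.004], [0, 1, 0, 0, 0, 0.004], [0, 1, 0, 0, 0, 0.004], [0, 1, 0, 0, 0, 0.004]])

```text
clock: 17.95
position: [0.4824, -0.0677, 0.1886]
tool_rot: [3.142, 0.0, 2.883]
force: [0.1, -0.3, -0.6]
grip_width: 0.0207
```

move_arm(plan=[[0, 1, 0, 0, 0, 0], [0, 1, 0, 0, 0, 0], [0, 1, 0, 0, 0, 0], [0, 1, 0, 0, 0, 0], [0, 1, 0, 0, 0, 0]])

```text
clock: 18.45
position: [0.5144, 0.0531, 0.1885]
tool_rot: [3.142, 0.0, 2.884]
force: [-0.0, -0.2, -1.8]
grip_width: 0.0212
```

```bash
python3 - <<'E'
from h import *
need([.500,.243,.19],2.882); print(pose()[2]["grip_width"])
E
```

```text
now [0.5144 0.0531 0.1885] 2.8835594755429033 shift now-axes [ 2.4942  7.1981 -0.06  ] final-axes [ 2.5054  7.1942 -0.0597] turn [0.     0.     0.0005]
0.02115378923606952
```

move_arm(plan=[[0.4, 1, 0, 0, 0, 0], [0.4, 1, 0, 0, 0, 0], [0.4, 1, 0, 0, 0, 0], [0.4, 1, 0, 0, 0, 0], [0.4, 1, 0, 0, 0, 0]])

```text
clock: 18.95
position: [0.4975, 0.1868, 0.1885]
tool_rot: [3.142, 0.0, 2.884]
force: [0.7, 0.4, -1.0]
grip_width: 0.0207
```

move_arm(plan=[[0.3, 1, 0, 0, 0, 0], [0.2, 1, 0, 0, 0, 0], [0, 0, 0, 0, 0, 0], [0, 0, 0, 0, 0, 0]])

```text
clock: 19.35
position: [0.4984, 0.2373, 0.1883]
tool_rot: [-3.141, -0.0, 2.884]
force: [0.7, -1.0, -0.6]
grip_width: 0.021
```

```bash
python3 - <<'E'
from h import *
import pickle
need([.500,.243,.19],2.882); print(pose()[2]["grip_width"])
i=viewer.camera_info("wrist");pickle.dump(i,open("i13.pkl","wb"))
cv2.imwrite("pics/w13.png",viewer.grab_frame("wrist")[:,:,::-1])
cv2.imwrite("pics/s13.png",cv2.resize(viewer.grab_frame("scene")[120:260,120:320,::-1],None,fx=4,fy=4,interpolation=cv2.INTER_CUBIC))
E
```

```text
now [0.4984 0.2373 0.1883] 2.884377489722104 shift now-axes [-0.0053  0.2373 -0.0701] final-axes [-0.0048  0.2373 -0.07  ] turn [-0.0001 -0.      0.0008]
0.020950868249368964
```

View pics/w13.png

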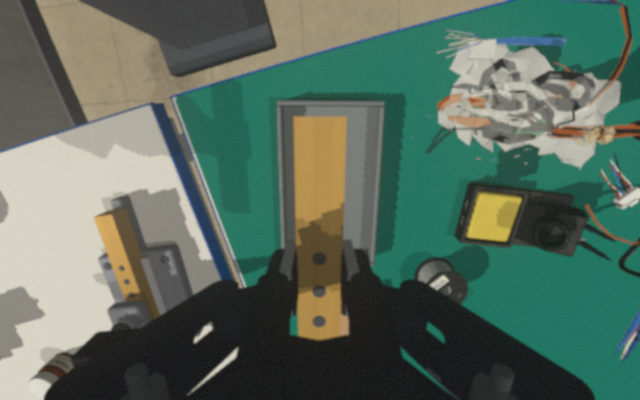

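View pics/s13.png

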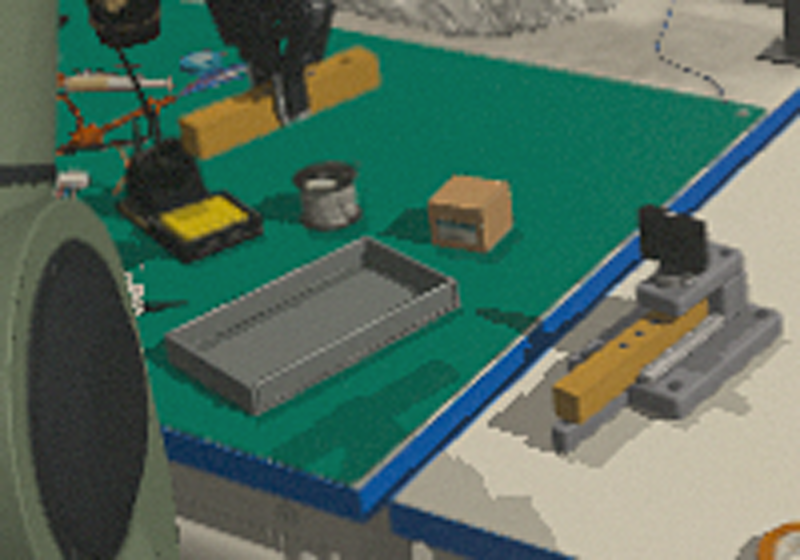

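```bash
python3 - <<'E'
from h import *
import pickle
i=pickle.load(open("i13.pkl","rb"))
b=ray("w",[(278,102),(384,102),(281,205),(378,205)],.026,i); print(b)
f=(b[0]+b[1])/2; e=b[1]-b[0]; a=np.arctan2(e[1],e[0])-np.pi/2; print(f,"w",np.linalg.norm(e),"yaw",a, [np.arctan2(*(b[k+2]-b[k])[1::-1]) for k in(0,1)])
print("centre",f+.095*np.array([np.cos(a),np.sin(a),0]))
m=(b[2]+b[3])/2; print("mid axis",np.arctan2(*(m-f)[1::-1]))
E
```

```text
[[0.4015 0.2199 0.026 ]
 [0.429  0.3248 0.026 ]
 [0.5076 0.1909 0.026 ]
 [0.5356 0.2968 0.026 ]]
[0.4152 0.2724 0.026 ] w 0.10842013602576378 yaw -0.2570926551864541 [np.float64(-0.2669007050682924), np.float64(-0.2567123177984301)]
centre [0.5071 0.2482 0.026 ]
mid axis -0.26180395768035297
```

move_arm(plan=[[-0.09, 0.38, 0.5, 0, 0, 0.0008], [0, 0, 0.9, 0, 0, 0], [0, 0, 1, 0, 0, 0], [0, 0, 1, 0, 0, 0], [0, 0, 1, 0, 0, 0]])

```text
clock: 19.95
position: [0.5034, 0.2458, 0.0765]
tool_rot: [-3.141, -0.0, 2.88]
force: [1.2, 0.6, -2.6]
grip_width: 0.021
```

move_arm(plan=[[0, 0, 0.9, 0, 0, 0], [0, 0, 0.7, 0, 0, 0], [0, 0, 0.5, 0, 0, 0], [0, 0, 0.4, 0, 0, 0], [0, 0, 0, 0, 0, 0]])

```text
clock: 20.45
position: [0.5029, 0.2457, 0.0146]
tool_rot: [-3.141, -0.001, 2.881]
force: [0.2, -0.3, -0.9]
grip_width: 0.0209
```

```bash
python3 - <<'E'
from h import *
o=pose()[2]; print(o["position"],o["tool_rot"],o["force"],o["moment"],o["grip_width"])
cv2.imwrite("pics/s14.png",cv2.resize(viewer.grab_frame("scene")[120:260,120:320,::-1],None,fx=4,fy=4,interpolation=cv2.INTER_CUBIC))
cv2.imwrite("pics/w14.png",viewer.grab_frame("wrist")[:,:,::-1])
o=pose()[2]; print(o["position"],o["force"])
E
```

```text
[0.5029 0.2457 0.0146] [-3.1405 -0.0011  2.8809] [ 0.2444 -0.3081 -0.9324] [0.0263 0.0518 0.0576] 0.020872606528681944
[0.5035 0.246  0.0161] [ 0.404  -0.0498 -1.3857]
```

View pics/s14.png

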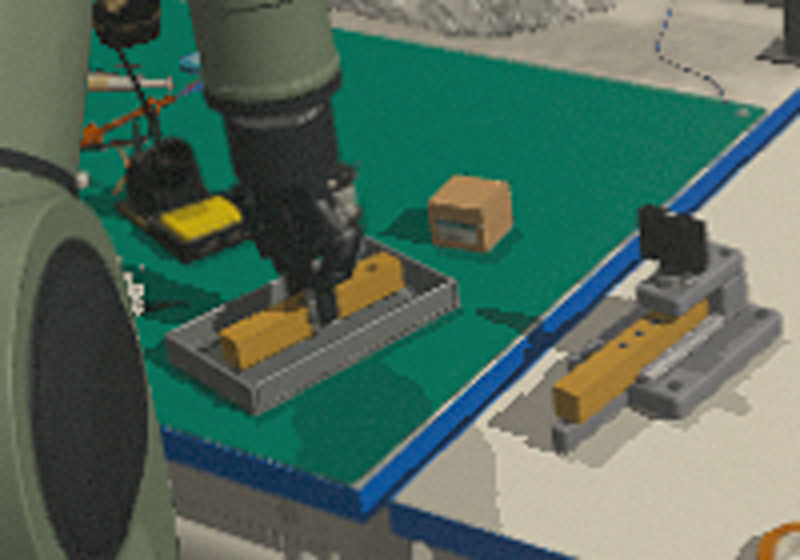

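View pics/w14.png

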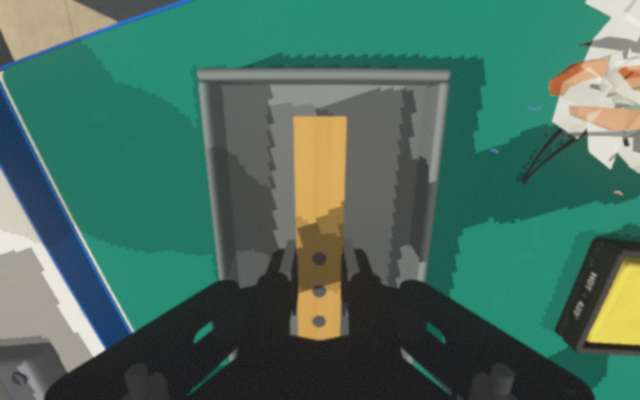

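move_arm(plan=[[0, 0, 0.1, 0, 0, 0], [0, 0, 0.1, 0, 0, 0], [0, 0, 0.08, 0, 0, 0], [0, 0, 0, 0, 0, 0]])

```text
clock: 20.95
position: [0.5032, 0.246, 0.0087]
tool_rot: [-3.141, -0.0, 2.881]
force: [-0.0, -0.6, -2.3]
grip_width: 0.0207
```

move_arm(plan=[[0, 0, 0.04, 0, 0, 0], [0, 0, 0, 0, 0, 0], [0, 0, 0, 0, 0, 0]])

```text
clock: 21.25
position: [0.5034, 0.246, 0.0079]
tool_rot: [3.141, 0.0, 2.881]
force: [0.9, 0.2, -1.4]
grip_width: 0.0206
```

move_arm(plan=[[0, 0, 0.04, 0, 0, 0], [0, 0, 0, 0, 0, 0], [0, 0, 0, 0, 0, 0]])

```text
clock: 21.55
position: [0.5034, 0.246, 0.0078]
tool_rot: [3.141, 0.0, 2.881]
force: [-6.3, -2.6, 21.7]
grip_width: 0.0209
```

move_arm(plan=[[0, 0, 0.03, 0, 0, 0], [0, 0, 0, 0, 0, 0], [0, 0, 0, 0, 0, 0]])

```text
clock: 21.85
position: [0.5034, 0.246, 0.0078]
tool_rot: [3.141, 0.0, 2.881]
force: [-11.2, -4.6, 39.4]
grip_width: 0.0208
```

move_arm(plan=[[0, 0, -0.05, 0, 0, 0], [0, 0, 0, 0, 0, 0]])

```text
clock: 22.05
position: [0.5034, 0.2461, 0.0078]
tool_rot: [3.141, 0.0, 2.881]
force: [-3.3, -1.5, 15.3]
grip_width: 0.0205
```

```bash
python3 - <<'E'
from h import *
o=pose()[2]; print(o["position"],o["tool_rot"],o["force"],o["moment"],o["grip_width"])
E
```

```text
[0.5034 0.2461 0.0078] [3.1412 0.0004 2.8811] [-3.3105 -1.481  15.2829] [-0.3193  0.7053 -0.0499] 0.020487074301627946
```

Resting on the floor with light load; ease once more, then release to a partial opening.

move_arm(plan=[[0, 0, -0.02, 0, 0, 0], [0, 0, 0, 0, 0, 0]])

```text
clock: 22.25
position: [0.5034, 0.246, 0.0078]
tool_rot: [3.142, 0.0, 2.881]
force: [-0.7, -0.0, 4.7]
grip_width: 0.021
```

move_arm(plan=[[0, 0, 0, 0, 0, 0], [0, 0, 0, 0, 0, 0], [0, 0, 0, 0, 0, 0], [0, 0, 0, 0, 0, 0], [0, 0, 0, 0, 0, 0]], claw=-0.1)

```text
clock: 22.75
position: [0.5032, 0.246, 0.0078]
tool_rot: [-3.142, -0.0, 2.881]
force: [-0.7, 0.2, 1.0]
grip_width: 0.0466
```

```bash
python3 - <<'E'
from h import *
o=pose()[2]; print(o["position"],o["tool_rot"],o["force"],o["moment"],o["grip_width"])
cv2.imwrite("pics/w15.png",viewer.grab_frame("wrist")[:,:,::-1])
E
```

```text
[0.5032 0.246  0.0078] [-3.1415 -0.0001  2.8812] [-0.7068  0.2478  1.0077] [ 0.0264 -0.0245  0.0159] 0.04659105943848237
```

View pics/w15.png

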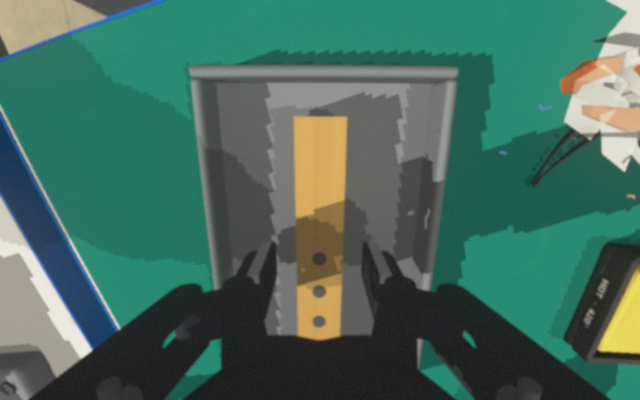

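move_arm(plan=[[0, 0, -0.4, 0, 0, 0], [0, 0, -0.9, 0, 0, 0], [0, 0, -1, 0, 0, 0], [0, 0, -1, 0, 0, 0], [0, 0, -1, 0, 0, 0]])

```text
clock: 23.3
position: [0.5032, 0.2459, 0.1171]
tool_rot: [3.141, 0.0, 2.881]
force: [-0.9, -0.1, 0.2]
grip_width: 0.0468
```

move_arm(plan=[[0, 0, -1, 0, 0, 0], [0, 0, -1, 0, 0, 0], [0, 0, -1, 0, 0, 0], [-1, 0, 0, 0, 0, 0], [0, 0, 0, 0, 0, 0]])

```text
clock: 23.8
position: [0.5297, 0.2385, 0.1919]
tool_rot: [3.14, 0.003, 2.879]
force: [-0.5, -0.8, -0.4]
grip_width: 0.0471
```

```bash
python3 - <<'E'
from h import *
cv2.imwrite("pics/w16.png",viewer.grab_frame("wrist")[:,:,::-1])
cv2.imwrite("pics/s16.png",cv2.resize(viewer.grab_frame("scene")[110:310,120:480,::-1],None,fx=2.2,fy=2.2,interpolation=cv2.INTER_CUBIC))
print(pose()[2]["position"],pose()[2]["clock"])
E
```

```text
[0.5273 0.2393 0.1906] 23.9
```

View pics/w16.png

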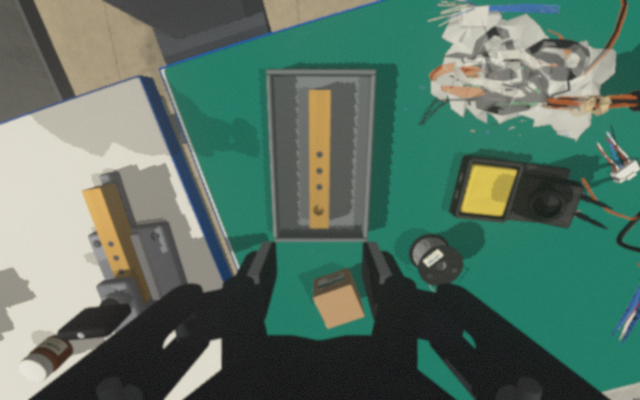

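View pics/s16.png

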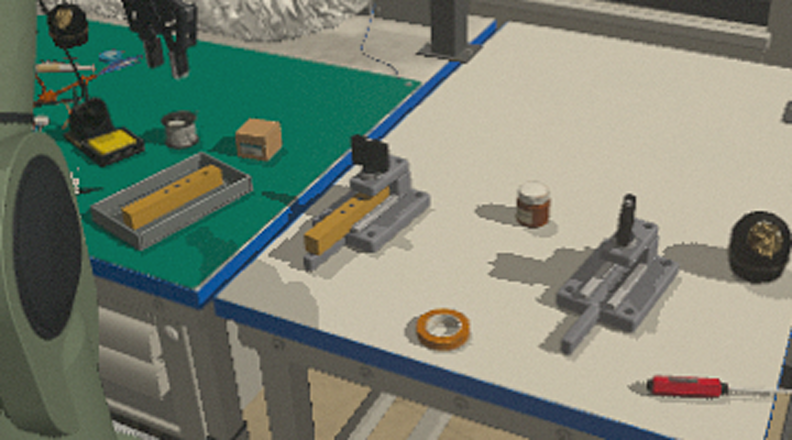

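The bar lies flat in the tray with its socket up at (319,210) in the wrist view. The bystanders and the left clamp are unmoved, and the gripper is clear.

```bash
python3 - <<'E'
from workcell import workorder
print(workorder.job_done())
E
```

```text
the job is handed in; nothing more can be done
None
```

I took the brass bar out of the right-hand clamp and laid it flat in the grey tray, socket side up. The job was handed in at about 24 s of the 67 s allowed.

- **Finding the thread:** I turned the knob gently about 0.075 rad each way. Turning it clockwise (seen from above) gave a steady moment of about 0.1 N m, so that was the loosening direction. The moment reading the other way (−0.14 N m) was not clear-cut, and the wind-up there stayed well under 0.3 rad. I then backed the knob off about 1.3 rad in total. I did not see the nose's gap directly, but the bar slid out with at most 4 N of drag.
- **Moving the bar:** I slid it 63 mm to the front, let go while it rested on the tongue, and regripped it near its middle so it would not sag. I slid it another 25 mm before lifting it.
- **Last checks:** The final pictures show the bar lying inside the tray, level, with the socket visible. The other clamp with its bar, the tape, the jar, the carton and the screwdriver look unmoved, and the gripper is clear.
- **What went less well:**
  - The wrist and top cameras disagreed by about 5–7 mm on where the tray's centre is, so I used a value between them. That was within the clearance.
  - When I set the bar down, the wrist force briefly reached 39 N through the bar. I eased it to about 5 N before opening the fingers.
  - While I turned the knob, a sideways force of about 12 N built up because the grip was slightly off the spindle axis.

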